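# Pop the bento lid's touch latch and push the lid open

### The arm

A 6-joint arm with a two-finger parallel gripper is mounted at the origin on the work surface. World frame = base frame: x ahead of the robot, y to its left, z up, the work surface at z = 0. Lengths are in m, angles in rad, forces in N, time in s.
With the tool pointing down it reaches from about 0.3 to 0.75 m from the base axis. Payload 8.5 kg.
Tool frame: the origin (TCP) lies on the centre line of the jaws, within the pads' length; the fingertips stand 14 mm ahead of it and the grasp point (between the pads) lies 5 mm behind it; z points along the fingers, y is the direction in which the jaws open and shut (so a half turn about z gives the same grasp; the last joint's range is limited). The gripper opens to 88 mm and grips with 3 to 60 N. Pads are 18 mm wide; open, the fingers measure 123 mm over their backs; the gripper's body (75 mm by 187 mm) begins 45 mm behind the grasp point.
Start: joints at [-1.432, 0.381, 1.297, -0, 1.464, -0.215], TCP at [0.191, -0.516, 0.253] pointing down, gripper open.
Joint ranges: [-3.11, 3.11], [-0.89, 2.33], [0.22, 2.48], [-1.42, 4.56], [0.17, 2.85], [-2.88, 2.88]. Speed limits (rad/s): [2.39, 2.39, 3.14, 3.14, 3.14, 3.14].

### API

Orientations are given as a unit quaternion [x, y, z, w].
In Python, from station import bot gives the robot as it stands.
- The arm moves only by the tool play_rows, never from a script. Its argument "motion" is a list that holds one entry, the list of rows, each a list of 7 numbers: the shift along the tool's x, y, z in units of 50 mm (1.0 is 50 mm), then the turn, a rotation vector about the tool's x, y, z in degrees, then the finger opening in mm, from 0 to 88.1. In form: [[[x, y, z, wx, wy, wz, jaw], ...]]. A call has 1 to 5 rows; each row shifts and turns the pose as measured when the row begins, along the tool's axes as they then stand; what a row does not reach is not made up. A row lasts 1/10 s, in which the tool goes at most 50 mm and 8.59 degrees, less where a joint would pass 70% of its speed; a pose out of reach is approached as far as the arm can. A call is refused whole if a number of a shift passes 1 or a number of a turn 8.59, either way. A call with a gripper value outside its range is refused whole. The fingers move at their own pace and stop on an object; "grip_force" is the grip in N (left out, the last holds). Time passes only in rows, so rows that do not move let the fingers close. It gives the time, the measured TCP pose, the force and the opening at its end, in the units of the state.
- bot.read_state(): the state, without advancing time (a new reading comes with each control period).
- bot.get_image(name): name is "side" or "top"; returns a dict with "image" (480x640x3 uint8, red, green, blue), "z_map" (480x640 float32, m along the optical axis (not along the pixel's ray), 0 where there is no reading), "camera_matrix" (3x3 intrinsics, pixels), "world_from_camera" (4x4, takes a point from camera to world coordinates). Camera axes: x right, y down, z forward; pixel columns grow to the right and rows downward; lengths in m; the calibration is good to about 2 mm. A picture is of the moment at which its call begins.
- bot.hand_in(): hands the job in, once; it reports no verdict.
Trained networks look in a picture, given as the dict that the camera call returned (one of the last four; its "shot" number tells which), for a name from the list of things; names that differ only in an ending like _2 or _b are one class to them, and where a whole thing is asked for, a point or a joint stands for the part that bears it (a point fixed in the world has none). Each returns a list of dicts, best first, with "p" (0 to 1); they miss things now and then, are a little off and sometimes report something else, mostly with a low value. They report only what shows in the picture. A call takes as long as a camera call.
- bot.silhouettes(query, picture): "pixels" (480x640 bool, what is visible of it).
- bot.pinpoint(query, picture): "position" ([x, y, z] in m, in the coordinates of the camera as it stood for that picture, good to about 4 mm: a listed point, or the origin of a listed thing).
The state is a dict: "clock": time; "q": joint angles; "qd": joint speeds; "joint_efforts": joint torques, N m; "eef_pos": TCP position; "eef_rot": TCP orientation; "force": force on the tool from outside, world axes, zero at the start; "moment": the same for the moment, N m; "opening": finger opening in m.
Only numpy, scipy, OpenCV 4.12 (cv2) and the standard library are available. Lean on these libraries where they do the work, as an engineer would, in place of code of your own. Each camera call takes 0.05 s, during which the arm holds its last target. There are 200 camera calls.

### The job

Open the red bento box for packing without gripping anything: press down on the white spot at the front of its lid until the push-catch gives, and take the hand away so that the spring lifts the lid ajar. Then push the lid's front edge gently up and back with the fingertips until it stands upright by itself, and move clear; do not lift, tip or shove the box, and leave the cups, dish and chopstick case where they are.

Things in the scene. Friction and masses are not known exactly. Their poses are not given: they have to be found in the camera images.
- bento: Red plastic two-tier bento box, loose, about 1 kg, 106 (x) x 180 (y) mm, rim 97 mm high, 112 mm to the top of the closed lid. Origin: centre of its underside; z up, x from its front (catch side, nearer the robot) to its hinge side. It may slide or tip if pushed hard while the lid is up (3 N level at the raised edge is near the limit).
- lid (a joint): Lid angle, rad: 0 closed and latched, negative pressed in (stop -0.065), 1.57 upright, back stop 1.9. Pressed to -0.055 or below (5 to 6 mm at the spot, 4 to 5 N; hard stop after) the catch frees; let go, the spring lifts the lid within a second to about 0.85 and no farther. Beyond that a stiff hinge (0.05 N m, under 1 N at the edge) keeps the lid wherever it is left.
- lid_press: White round spot on the lid; origin: centre of its top. It is 26 mm across, 2 mm proud, at the middle of the lid's front, 97 mm from the hinge line; moves with the lid. Closed, it is 114 mm above the counter. Press straight down here.
- lid_edge (a point): Middle of the lid's front edge, on its front face at the level of the panel's underside; moves with the lid, 114 mm from the hinge line. The panel is 8 mm thick, 192 mm wide, with a skirt 3 mm thick and 8 mm deep along front and sides. z axis: the panel's outward normal (up when closed); x axis: from the front edge to the hinge.
- lid_hinge (a point): Point on the hinge line at the back of the box, in the middle of its width, 104 mm above the counter, 56 mm behind (+x of) the box's centre. The line runs along the box's y axis. Does not move with the lid.
- cups: Stack of three nested green silicone food cups, loose, 62 mm across, 46 mm high, beside the box. Origin: centre of the underside. Bystander.
- soy_dish: White ceramic soy dish, loose, 90 mm across, 22 mm high, beside the box. Origin: centre of the underside. Bystander.
- case: Stainless steel chopstick case, loose, lying in front of the box: 235 (its x) x 30 (its y) x 18 mm high. Origin: centre of the underside. Bystander.
- rack: Beech rack holding five plastic dividers upright, fixed, 75 (x) x 150 (y) mm, 74 mm high, to the right behind the box. Origin: centre of the underside. Bystander.

How it is judged:
By the outcome, as a careful person would: the job done as asked, in the order asked, and still so for the second after the job is handed in, with the robot touching nothing.
It also fails if it takes over 42 s, if anything falls off the work surface, if the arm or the gripper's body presses on something with over 40 N, if the wrist force passes 120 N, or if a joint passes its speed limit or range.

## Working session

There is one attempt and no reset: what is moved stays moved. The work goes in short steps, Python scripts to look and compute and a tool call to move; the robot and the scene stay as the last step left them, time stands still between calls to the robot, and variables do not carry over. Pictures are saved under pics/ and viewed, about 8 in all and at most 12, crops included, and the job is handed in when it is done.

Besides the shell and the picture viewer there is one more tool, called after "Call:" in YAML: its name, and indented under it one key for each argument. play_rows: Moves the arm, as the interface text tells. Its arguments: {"type":"object","properties":{"motion":{"type":"array"},"grip_force":{"type":"number"}},"required":["motion"]}

```bash
mkdir -p pics
cat > h.py <<'E'
import numpy as np, cv2
from scipy.spatial.transform import Rotation as R
from station import bot
def w(pic,p): return (pic["world_from_camera"]@np.r_[p,1])[:3]
def look(names,cams=("side","top"),save=None):
    for c in cams:
        pic=bot.get_image(c)
        if save: cv2.imwrite(f"pics/{save}_{c}.png",pic["image"][:,:,::-1])
        for n in names:
            for d in bot.pinpoint(n,pic)[:2]:
                print(c,n,round(d["p"],2),np.round(w(pic,d["position"]),4), {k:v for k,v in d.items() if k not in("p","position")})
def st():
    s=bot.read_state(); print({k:np.round(s[k],4) for k in("clock","eef_pos","eef_rot","force","opening","q")}); return s
E
python3 - <<'E'
from h import *
st()
look(["bento","lid_press","lid_edge","lid_hinge","cups","soy_dish","case","rack"],save="a")
for c in("side","top"):
    p=bot.get_image(c); print(c,np.round(p["world_from_camera"],3).tolist())
    m=bot.silhouettes("bento",p)[0]["pixels"]
    v,u=np.nonzero(m&(p["z_map"]>0)); z=p["z_map"][v,u]; K=p["camera_matrix"]
    P=np.c_[(u-K[0,2])/K[0,0]*z,(v-K[1,2])/K[1,1]*z,z]@p["world_from_camera"][:3,:3].T+p["world_from_camera"][:3,3]
    t=P[(P[:,2]>.105)&(P[:,2]<.118)]
    r=cv2.minAreaRect((t[:,:2]*1000).astype(np.float32)); print("lid top",len(t),r,np.median(t[:,2]))
E
```

```text
{'clock': np.float64(0.0), 'eef_pos': array([ 0.1905, -0.5157,  0.2521]), 'eef_rot': array([ 9.844e-01,  1.760e-01,  0.000e+00, -7.000e-04]), 'force': array([-0.744 , -0.5774, -0.2212]), 'opening': np.float64(0.0883), 'q': array([-1.4323,  0.3812,  1.2982, -0.    ,  1.4636, -0.2153])}
side bento 0.91 [ 0.567  -0.0088 -0.0021] {}
side lid_press 0.54 [ 0.5672 -0.0061 -0.0018] {}
side lid_press 0.51 [ 0.5233 -0.0146  0.1136] {}
side lid_edge 0.75 [ 0.5107 -0.0111  0.1021] {}
side lid_hinge 0.93 [0.6216 0.002  0.0991] {}
side cups 0.68 [ 0.5521 -0.1975  0.0011] {}
side soy_dish 0.8 [ 0.5302  0.1655 -0.0059] {}
side case 0.75 [ 0.4542 -0.0532 -0.0032] {}
top bento 0.73 [ 0.5641 -0.0122  0.0018] {}
top lid_press 0.41 [ 0.5234 -0.0191  0.1175] {}
top lid_edge 0.82 [ 0.5081 -0.0185  0.1048] {}
top lid_edge 0.44 [ 0.5678 -0.0102  0.0035] {}
top lid_hinge 0.69 [0.621  0.0017 0.1045] {}
top cups 0.68 [ 0.5458 -0.1974 -0.0013] {}
top soy_dish 0.63 [0.533  0.1665 0.0067] {}
top case 0.62 [ 0.4522 -0.0541 -0.0014] {}
top rack 0.66 [ 0.7017 -0.1764  0.0028] {}
side [[-0.955, -0.172, 0.241, 0.306], [-0.296, 0.519, -0.802, 1.064], [0.013, -0.838, -0.546, 0.764], [0.0, 0.0, 0.0, 1.0]]
lid top 2650 ((564.6650390625, -5.6861724853515625), (115.70442199707031, 199.8392333984375), 10.666484832763672) 0.11061457000963687
top [[0.006, -0.99, 0.141, 0.465], [-1.0, -0.003, 0.025, 0.026], [-0.024, -0.141, -0.99, 1.161], [0.0, 0.0, 0.0, 1.0]]
lid top 4703 ((564.912841796875, -6.90997314453125), (116.66346740722656, 192.15966796875), 10.698588371276855) 0.112880157922427
```

```bash
python3 -c "
import cv2,numpy as np
a=cv2.imread('pics/a_side.png');b=cv2.imread('pics/a_top.png')
cv2.imwrite('pics/a.png',cv2.resize(np.vstack([a,b]),(400*1,600)) )"
```

```text
(no output)
```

View pics/a_side.png

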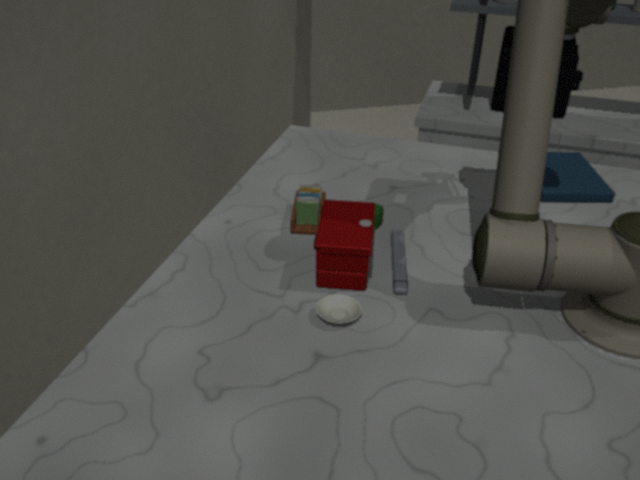

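View pics/a_top.png

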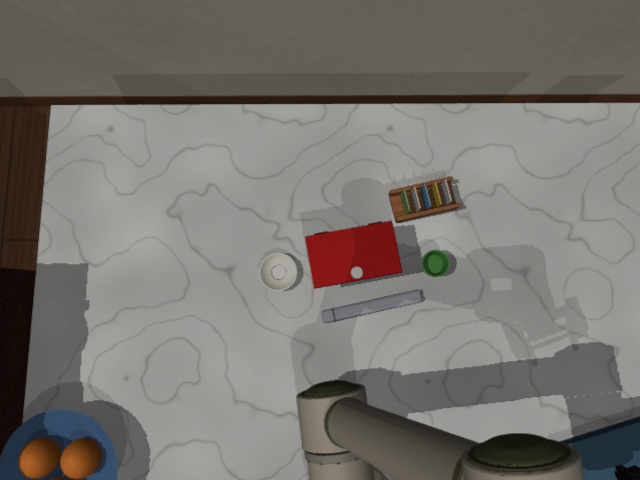

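The pictures show the bento at about (353,255) in the top view, with its white spot at (357,272). The cups are at (435,263), the dish at (279,271), the case at (373,306) and the rack at (425,199). The network positions agree with this: spot at about (0.524, -0.017, 0.114), box yaw about 10.5°. I'll close the fingers and travel there.

Call:
play_rows:
  motion:
    - [[0.65, -0.47, 0, 0, 0, 0, 0], [0.65, -0.47, 0, 0, 0, 0, 0], [0.65, -0.47, 0, 0, 0, 0, 0], [0.65, -0.47, 0, 0, 0, 0, 0], [0.65, -0.47, 0, 0, 0, 0, 0]]
  grip_force: 10

```text
clock: 1.6
eef_pos: [0.3034, -0.3476, 0.2517]
eef_rot: [0.985, 0.172, -0.0, 0.0]
force: [1.6, -1.1, -0.7]
opening: 0.0501
```

Call:
play_rows:
  motion:
    - [[0.65, -0.47, 0, 0, 0, 2, 0], [0.65, -0.47, 0, 0, 0, 2, 0], [0.65, -0.47, 0, 0, 0, 2, 0], [0.65, -0.47, 0, 0, 0, 2, 0], [0.65, -0.47, 0, 0, 0, 2, 0]]

```text
clock: 2.1
eef_pos: [0.4313, -0.1832, 0.2526]
eef_rot: [0.997, 0.082, 0.001, 0.001]
force: [-0.3, -0.3, 0.9]
opening: 0.0102
```

```bash
cat >> h.py <<'E'
YAW=np.radians(10.5); C=np.array([.5655,-.009]); U=np.array([np.cos(YAW),np.sin(YAW)])
def boxf(p):
    d=p[:2]-C; return np.round([1000*d@U,1000*(d@[-U[1],U[0]]),1000*p[2]],1)
def go(tgt):
    s=bot.read_state(); r=R.from_quat(s["eef_rot"]); M=r.as_matrix()
    des=np.c_[np.r_[U,0],np.r_[U[1],-U[0],0],[0,0,-1]]
    print("t",round(s["clock"],2),"pos",np.round(s["eef_pos"],4),"box",boxf(s["eef_pos"]),"F",np.round(s["force"],1),"open",round(s["opening"],4))
    print("tool shift units",np.round(M.T@(np.array(tgt)-s["eef_pos"])/.05,3),"turn deg",np.round(np.degrees(R.from_matrix(M.T@des).as_rotvec()),2))
def boxw(x,y,z): return np.r_[C+x/1000*U+y/1000*np.array([-U[1],U[0]]),z/1000]
E
python3 -c "
from h import *
go(boxw(-41,0,160))"
```

```text
t 2.1 pos [ 0.4313 -0.1832  0.2526] box [-163.7 -146.8  252.6] F [-0.3 -0.3  0.9] open 0.0102
tool shift units [ 2.395 -2.988  1.848] turn deg [ 0.16 -0.07 -1.1 ]
```

Call:
play_rows:
  motion:
    - [[0.5, -0.6, 0.2, 0, 0, -0.5, 0], [0.5, -0.6, 0.2, 0, 0, -0.5, 0], [0.5, -0.6, 0.4, 0, 0, 0, 0], [0.5, -0.6, 0.4, 0, 0, 0, 0], [0.3, -0.4, 0.5, 0, 0, 0, 0]]

```text
clock: 2.6
eef_pos: [0.5265, -0.018, 0.1682]
eef_rot: [0.996, 0.091, 0.005, 0.004]
force: [0.3, -0.5, 0.1]
opening: 0.0007
```

```bash
python3 -c "
from h import *
go(boxw(-41,0,140))
look(['lid_press','lid_edge','cups','soy_dish','case'],save='b')"
```

```text
t 2.6 pos [ 0.5265 -0.018   0.1682] box [-40.   -1.8 168.2] F [ 0.3 -0.5  0.1] open 0.0007
tool shift units [-0.026 -0.04   0.564] turn deg [ 0.48 -0.58 -0.03]
side lid_press 0.61 [ 0.5208 -0.0156  0.1099] {}
side lid_edge 0.59 [ 0.5089 -0.0144  0.1024] {}
side cups 0.44 [ 0.5505 -0.1975  0.0041] {}
side soy_dish 0.69 [ 0.5281  0.1633 -0.003 ] {}
side case 0.75 [ 0.4507 -0.0542 -0.0027] {}
top cups 0.85 [ 5.463e-01 -1.970e-01  1.000e-04] {}
top cups 0.47 [ 0.4539 -0.0533 -0.0012] {}
top soy_dish 0.73 [0.5309 0.1691 0.0031] {}
top case 0.81 [ 0.4544 -0.0536 -0.0007] {}
```

Call:
play_rows:
  motion:
    - [[-0.04, -0.03, 0.2, 0.3, -0.4, 0, 0], [-0.03, 0, 0.2, 0, 0, 0, 0], [0, 0, 0.15, 0, 0, 0, 0], [0, 0, 0.1, 0, 0, 0, 0], [0, 0, 0.05, 0, 0, 0, 0]]

```text
clock: 3.7
eef_pos: [0.5209, -0.0204, 0.1306]
eef_rot: [0.996, 0.09, 0.0, 0.001]
force: [-0.9, -0.3, -0.2]
opening: 0.0001
```

```bash
python3 -c "
from h import *
go(boxw(-41,0,128))"
```

```text
t 3.7 pos [ 0.5209 -0.0204  0.1306] box [-46.   -3.1 130.6] F [-0.9 -0.3 -0.2] open 0.0001
tool shift units [ 0.099 -0.062  0.053] turn deg [ 0.12 -0.02 -0.22]
```

Call:
play_rows:
  motion:
    - [[0.07, -0.06, 0, 0, 0, 0, 0], [0, 0, 0.04, 0, 0, 0, 0], [0, 0, 0.04, 0, 0, 0, 0], [0, 0, 0.04, 0, 0, 0, 0]]

```text
clock: 4.1
eef_pos: [0.524, -0.0165, 0.125]
eef_rot: [0.996, 0.09, 0.0, 0.001]
force: [-3.3, -0.1, 6.8]
opening: 0.0009
```

```bash
python3 -c "
from h import *
go(boxw(-41,0,122))"
```

```text
t 4.1 pos [ 0.524  -0.0165  0.125 ] box [-42.2   0.2 125. ] F [-3.3 -0.1  6.8] open 0.0009
tool shift units [0.024 0.003 0.06 ] turn deg [ 0.16  0.   -0.18]
```

Call:
play_rows:
  motion:
    - [[0, 0, 0.04, 0, 0, 0, 0], [0, 0, 0.04, 0, 0, 0, 0]]

```text
clock: 4.3
eef_pos: [0.5238, -0.0166, 0.122]
eef_rot: [0.996, 0.09, 0.0, 0.002]
force: [-6.1, 0.5, 17.6]
opening: 0.0004
```

Call:
play_rows:
  motion:
    - [[0, 0, 0.04, 0, 0, 0, 0]]

```text
clock: 4.4
eef_pos: [0.5239, -0.0166, 0.1216]
eef_rot: [0.996, 0.09, 0.001, 0.002]
force: [-10.5, 1.4, 27.9]
opening: 0.0008
```

Call:
play_rows:
  motion:
    - [[0, 0, -0.2, 0, 0, 0, 0], [0, 0, -0.8, 0, 0, 0, 0], [-0.3, 0, -1, 0, 0, 0, 0], [-0.7, 0, -0.8, 0, 0, 0, 0], [-0.8, 0, 0, 0, 0, 0, 0]]

```text
clock: 4.9
eef_pos: [0.4384, -0.0322, 0.2633]
eef_rot: [0.996, 0.091, 0.002, 0.003]
force: [0.3, -0.6, -0.6]
opening: 0.0005
```

Call:
play_rows:
  motion:
    - [[-0.4, 0, 0, 0, 0, 0, 0], [0, 0, 0, 0, 0, 0, 0], [0, 0, 0, 0, 0, 0, 0], [0, 0, 0, 0, 0, 0, 0]]

```text
clock: 5.3
eef_pos: [0.4166, -0.0359, 0.2653]
eef_rot: [0.996, 0.091, 0.004, 0.004]
force: [0.8, -1.5, 0.7]
opening: 0.0006
```

```bash
python3 -c "
from h import *
look(['bento','lid_edge','lid_hinge'],save='c')
go(boxw(-60,0,185))"
```

```text
side bento 0.94 [ 0.5677 -0.0075 -0.0034] {}
side lid_edge 0.87 [ 0.5478 -0.0087  0.1878] {}
side lid_hinge 0.57 [0.6199 0.0032 0.0988] {}
top bento 0.75 [ 0.5641 -0.0093  0.0021] {}
top lid_edge 0.76 [ 0.5454 -0.0148  0.192 ] {}
top lid_hinge 0.6 [0.6206 0.0028 0.1022] {}
top lid_hinge 0.44 [ 5.493e-01 -1.992e-01 -4.000e-04] {}
t 5.7 pos [ 0.4161 -0.0359  0.2652] box [-151.8    0.8  265.2] F [ 0.2 -0.1  0.3] open 0.0004
tool shift units [ 1.825 -0.     1.618] turn deg [ 0.46 -0.42 -0.1 ]
```

View pics/c_side.png

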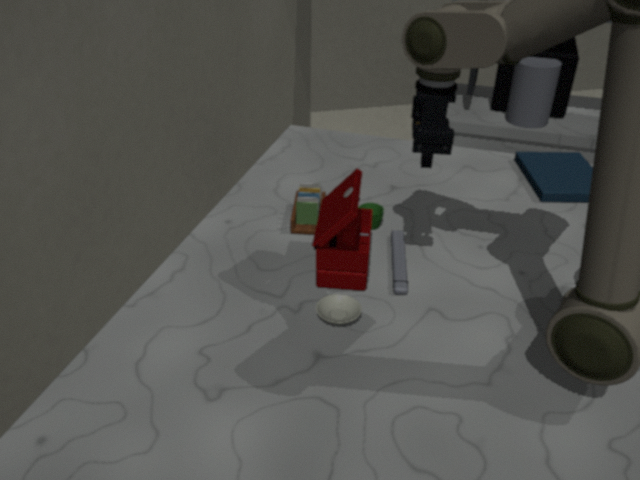

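The picture shows the lid ajar, with its edge at about (355,175). The network puts the edge at z ≈ 0.19, which is about 0.85 rad. The box hasn't moved. I'll come in low, in front of the edge.

Call:
play_rows:
  motion:
    - [[0, 0, 0.5, 0.2, -0.2, 0, 0], [0.4, 0, 0.5, 0, 0, 0, 0], [0.5, 0, 0.4, 0, 0, 0, 0], [0.3, 0, 0.15, 0, 0, 0, 0], [0.2, 0, 0, 0, 0, 0, 0]]

```text
clock: 6.2
eef_pos: [0.4879, -0.0235, 0.186]
eef_rot: [0.996, 0.09, 0.003, 0.003]
force: [-0.6, -0.3, 0.6]
opening: 0.0003
```

Call:
play_rows:
  motion:
    - [[0.1, 0, 0, 0, 0, 0, 0], [0, 0, 0, 0, 0, 0, 0]]

```text
clock: 6.4
eef_pos: [0.4939, -0.0225, 0.1864]
eef_rot: [0.996, 0.091, 0.003, 0.003]
force: [-1.3, 0.6, 0.5]
opening: 0.0004
```

```bash
python3 -c "
from h import *
go(boxw(-36,0,185))"
```

```text
t 6.4 pos [ 0.4939 -0.0225  0.1864] box [-72.9  -0.3 186.4] F [-1.3  0.6  0.5] open 0.0004
tool shift units [ 0.737 -0.007  0.032] turn deg [ 0.36 -0.34 -0.11]
```

Call:
play_rows:
  motion:
    - [[0.2, 0, 0, 0.2, -0.2, 0, 0], [0.2, 0, 0, 0, 0, 0, 0], [0.15, 0, 0, 0, 0, 0, 0], [0.1, 0, 0, 0, 0, 0, 0], [0.1, 0, 0, 0, 0, 0, 0]]

```text
clock: 6.9
eef_pos: [0.5328, -0.0157, 0.1886]
eef_rot: [0.996, 0.09, 0.002, 0.002]
force: [-4.7, -0.7, 3.9]
opening: 0.0005
```

Call:
play_rows:
  motion:
    - [[0.1, 0, -0.08, 0, 0, 0, 0], [0.1, 0, -0.08, 0, 0, 0, 0], [0.1, 0, -0.08, 0, 0, 0, 0], [0.1, 0, -0.07, 0, 0, 0, 0], [0.1, 0, -0.07, 0, 0, 0, 0]]

```text
clock: 7.4
eef_pos: [0.559, -0.0107, 0.2091]
eef_rot: [0.996, 0.09, 0.002, 0.002]
force: [-0.3, 0.2, 0.2]
opening: 0.0007
```

```bash
python3 -c "
from h import *
go(boxw(39,0,218))
look(['bento','lid_edge'])"
```

```text
t 7.4 pos [ 0.559  -0.0107  0.2091] box [ -6.7  -0.4 209.1] F [-0.3  0.2  0.2] open 0.0007
tool shift units [ 0.914 -0.011 -0.175] turn deg [ 0.2  -0.17 -0.16]
side bento 0.62 [ 0.5662 -0.0065 -0.0029] {}
side lid_edge 0.87 [ 5.814e-01 -5.000e-04  2.081e-01] {}
top bento 0.94 [ 0.5662 -0.0103  0.0062] {}
```

Call:
play_rows:
  motion:
    - [[0.07, 0, -0.02, 0, 0, 0, 0], [0.07, 0, -0.02, 0, 0, 0, 0], [0.07, 0, -0.02, 0, 0, 0, 0], [0.07, 0, -0.02, 0, 0, 0, 0], [0.07, 0, -0.02, 0, 0, 0, 0]]

```text
clock: 8.2
eef_pos: [0.5762, -0.0075, 0.2141]
eef_rot: [0.996, 0.09, 0.001, 0.002]
force: [-0.6, -0.8, -0.1]
opening: 0.0004
```

Call:
play_rows:
  motion:
    - [[0.07, 0, -0.01, 0, 0, 0, 0], [0.07, 0, -0.01, 0, 0, 0, 0], [0.07, 0, -0.01, 0, 0, 0, 0], [0.06, 0, 0, 0, 0, 0, 0], [0.05, 0, 0, 0, 0, 0, 0]]

```text
clock: 8.7
eef_pos: [0.5942, -0.0042, 0.2182]
eef_rot: [0.996, 0.09, 0.003, 0.002]
force: [-2.0, 0.7, 5.4]
opening: 0.0006
```

```bash
python3 -c "
from h import *
go(boxw(39,0,218))
look(['bento','lid_edge'],save='d')"
```

```text
t 8.7 pos [ 0.5942 -0.0042  0.2182] box [ 29.1  -0.6 218.2] F [-2.   0.7  5.4] open 0.0006
tool shift units [ 0.199 -0.012  0.004] turn deg [ 0.26 -0.3  -0.17]
side bento 0.74 [ 5.649e-01 -6.300e-03 -3.000e-04] {}
side bento 0.2 [ 0.7043 -0.1725 -0.0037] {}
side lid_edge 0.89 [0.6146 0.006  0.2166] {}
top bento 0.8 [ 0.566  -0.0088  0.0062] {}
```

Call:
play_rows:
  motion:
    - [[0.05, 0, 0, 0, 0, 0, 0], [0.05, 0, 0, 0, 0, 0, 0], [0, 0, 0, 0, 0, 0, 0]]

```text
clock: 9.3
eef_pos: [0.6002, -0.003, 0.2195]
eef_rot: [0.996, 0.09, 0.004, 0.002]
force: [-1.6, 0.1, 3.3]
opening: 0.0003
```

Run:
```python
from h import *
go(boxw(39,0,218))
for c in("side","side","top"):
    p=bot.get_image(c)
    for d in bot.pinpoint("lid_edge",p)[:1]:
        q=w(p,d["position"]); print(c,q.round(4),boxf(q))
cv2.imwrite("pics/e.png",cv2.resize(p["image"][150:330,240:500,::-1],None,fx=3,fy=3))
p=bot.get_image("side")
cv2.imwrite("pics/f.png",cv2.resize(p["image"][120:320,260:460,::-1],None,fx=3,fy=3))
m=bot.silhouettes("bento",p)[0]["pixels"]
v,u=np.nonzero(m&(p["z_map"]>0)); z=p["z_map"][v,u]; K=p["camera_matrix"]
P=np.c_[(u-K[0,2])/K[0,0]*z,(v-K[1,2])/K[1,1]*z,z]@p["world_from_camera"][:3,:3].T+p["world_from_camera"][:3,3]
B=np.array([boxf(x) for x in P])
for lo in range(110,225,12):
    k=B[(B[:,2]>lo)&(B[:,2]<lo+12)]
    if len(k): print(lo,len(k),np.percentile(k[:,0],[5,50,95]).round(1))
```

```text
t 9.3 pos [ 0.6002 -0.003   0.2195] box [ 35.2  -0.5 219.5] F [-1.6  0.1  3.3] open 0.0003
tool shift units [ 0.076 -0.01   0.03 ] turn deg [ 0.3  -0.48 -0.16]
side [0.6251 0.0053 0.2191] [ 61.2   3.2 219.1]
side [ 0.5297  0.1616 -0.0033] [ -4.1 174.3  -3.3]
110 79 [24.9 55.8 61.5]
122 96 [24.7 54.3 59.9]
134 85 [48.2 56.  60. ]
146 69 [48.5 56.2 61.8]
158 62 [48.6 56.2 62.1]
170 48 [48.7 56.2 62.3]
182 45 [48.8 56.3 62.2]
194 64 [43.5 51.3 62.6]
206 244 [48.5 55.8 62.9]
218 9 [49.3 53.2 58.7]
```

View pics/f.png

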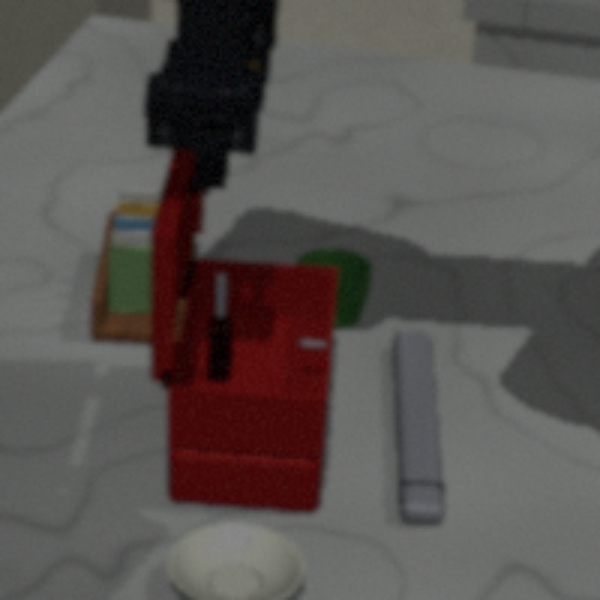

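The lid stands vertical: its profile stays at the same x at every height, and in the crop the panel is at about (178,265). Next I'll back straight off.

Call:
play_rows:
  motion:
    - [[-0.2, 0, 0, 0, 0, 0, 0], [-0.6, 0, 0, 0, 0, 0, 0], [-0.8, 0, -0.2, 0, 0, 0, 0], [-0.8, 0, -0.3, 0, 0, 0, 0], [-0.8, 0, -0.3, 0, 0, 0, 0]]

```text
clock: 10.2
eef_pos: [0.4355, -0.032, 0.2533]
eef_rot: [0.996, 0.091, -0.001, 0.001]
force: [-0.1, -1.5, 1.6]
opening: 0.0006
```

Call:
play_rows:
  motion:
    - [[-0.6, 0, -0.3, 0, 0, 0, 0], [0, 0, 0, 0, 0, 0, 0], [0, 0, 0, 0, 0, 0, 0], [0, 0, 0, 0, 0, 0, 0]]

```text
clock: 10.6
eef_pos: [0.3995, -0.0373, 0.2685]
eef_rot: [0.996, 0.09, -0.002, 0.001]
force: [1.0, 0.5, -0.1]
opening: 0.0005
```

Run:
```python
from h import *
go(boxw(39,0,218))
look(["bento","lid_edge","cups","soy_dish","case","rack"],save="g")
p=bot.get_image("side")
cv2.imwrite("pics/h.png",cv2.resize(p["image"][120:320,260:460,::-1],None,fx=3,fy=3))
m=bot.silhouettes("bento",p)[0]["pixels"]
v,u=np.nonzero(m&(p["z_map"]>0)); z=p["z_map"][v,u]; K=p["camera_matrix"]
P=np.c_[(u-K[0,2])/K[0,0]*z,(v-K[1,2])/K[1,1]*z,z]@p["world_from_camera"][:3,:3].T+p["world_from_camera"][:3,3]
B=np.array([boxf(x) for x in P])
for lo in range(120,225,12):
    k=B[(B[:,2]>lo)&(B[:,2]<lo+12)]
    if len(k): print(lo,len(k),np.percentile(k[:,0],[5,50,95]).round(1))
```

```text
t 10.6 pos [ 0.3995 -0.0373  0.2685] box [-168.4    2.5  268.5] F [ 1.   0.5 -0.1] open 0.0005
tool shift units [4.151 0.034 0.998] turn deg [ 0.07  0.18 -0.19]
side bento 0.62 [ 0.5667 -0.0082 -0.0009] {}
side lid_edge 0.56 [0.6171 0.0049 0.2152] {}
side cups 0.64 [ 5.517e-01 -1.972e-01  3.000e-04] {}
side soy_dish 0.6 [ 0.5297  0.163  -0.004 ] {}
side case 0.89 [ 0.4524 -0.0548  0.0007] {}
side rack 0.67 [ 0.7009 -0.1743 -0.002 ] {}
side rack 0.16 [ 0.5509 -0.1984  0.0043] {}
top bento 0.82 [ 0.5672 -0.0104  0.0049] {}
top lid_edge 0.87 [ 0.6171 -0.0009  0.2163] {}
top cups 0.95 [ 0.5488 -0.1977 -0.0032] {}
top soy_dish 0.96 [0.5311 0.1703 0.001 ] {}
top soy_dish 0.41 [ 0.6991 -0.1769  0.0051] {}
top case 0.6 [ 4.508e-01 -5.720e-02  2.000e-04] {}
top case 0.16 [ 0.5477 -0.1999 -0.0022] {}
top rack 0.78 [ 0.6995 -0.1756  0.0011] {}
120 90 [24.1 52.2 60. ]
132 76 [27.1 54.4 60.8]
144 59 [46.6 54.2 60. ]
156 59 [46.5 53.2 60.3]
168 60 [46.4 51.  60.3]
180 56 [45.  50.9 60.5]
192 75 [37.6 47.  58.7]
204 171 [44.3 50.1 59.8]
216 195 [44.7 51.9 58. ]
```

View pics/h.png

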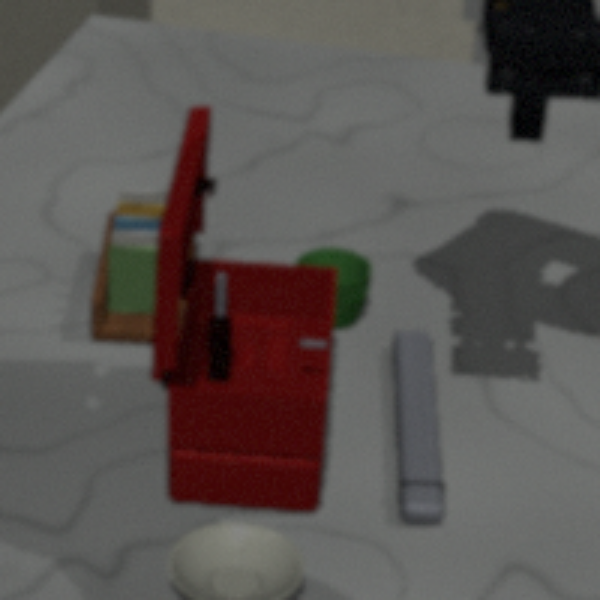

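The lid now looks about 1.54–1.55 rad, slightly short of what I measured in contact. I'll check that it isn't creeping before handing in.

Call:
play_rows:
  motion:
    - [[-0.3, 0, 0, 0, 0, 0, 0], [0, 0, 0, 0, 0, 0, 0], [0, 0, 0, 0, 0, 0, 0], [0, 0, 0, 0, 0, 0, 0], [0, 0, 0, 0, 0, 0, 0]]

```text
clock: 11.9
eef_pos: [0.3855, -0.0402, 0.2693]
eef_rot: [0.996, 0.09, -0.001, 0.001]
force: [0.0, 0.1, -0.9]
opening: 0.0004
```

Run:
```python
from h import *
E=[]
for i in range(4):
  for c in("side","top"):
    p=bot.get_image(c)
    e=[w(p,d["position"]) for d in bot.pinpoint("lid_edge",p)[:1] if d["p"]>.4]
    if e: print(c,boxf(e[0]),"angle",round(float(np.arctan2(e[0][2]-.104,(56-boxf(e[0])[0])/1000)),3))
  p=bot.get_image("side")
  m=bot.silhouettes("bento",p)[0]["pixels"]
  v,u=np.nonzero(m&(p["z_map"]>0)); z=p["z_map"][v,u]; K=p["camera_matrix"]
  P=np.c_[(u-K[0,2])/K[0,0]*z,(v-K[1,2])/K[1,1]*z,z]@p["world_from_camera"][:3,:3].T+p["world_from_camera"][:3,3]
  B=np.array([boxf(x) for x in P]); zs=np.arange(125,215,8)
  e=[np.percentile(B[(B[:,2]>a)&(B[:,2]<a+8),0],95) for a in zs]
  print("back-face angle",round(1.5708+np.polyfit(zs,e,1)[0],3))
go(boxw(39,0,218))
```

```text
side [ 52.1   7.3 218.5] angle 1.537
top [ 50.9  -2.3 218.4] angle 1.526
back-face angle 1.551
side [ 54.7   3.2 218.3] angle 1.559
top [5.010e+01 1.000e-01 2.195e+02] angle 1.52
back-face angle 1.55
side [ 54.9   7.3 216.5] angle 1.561
top [ 50.7  -1.6 220.7] angle 1.525Traceback (most recent call last):
  File "<stdin>", line 9, in <module>
IndexError: list index out of range
```

```bash
python3 -c "
from h import *
bot.hand_in(); st()"
```

```text
the job is handed in; nothing more can be done
the job is handed in; nothing more can be done
```

The bento lid is open and standing upright on its own at about 1.54 rad, and the job is handed in at about 13 s on the robot's clock. I pressed the white spot with closed fingertips until the catch freed and backed away, and the spring lifted the lid to about 0.85 rad. I then pushed the front edge up and back along its arc and withdrew clear.

**Last checks:**
- **Lid angle:** it holds steady with no creep. The lid-edge readings gave 1.52 to 1.56 and the back-face fit gave 1.55, about 2° short of exactly vertical. In contact it had read about 1.60, so it settled back slightly when I withdrew. I left it there rather than touch it again.
- **Box and other items:** the box, cups, dish, case and rack all read within a few mm of where they started, which is about the networks' accuracy.
- **Robot:** it was clear of everything, with about 1 N or less on the wrist.

**What did not go perfectly:**
- **Press force:** I ran into the hard stop, about 28 N down with about 10 N sideways.
- **Lid push:** first contact with the edge read about 5 N level. That is above the 3 N caution, though wrist readings are noisy by about 1 N and no box movement showed.
- **Last script:** the final measuring script stopped early on a missed detection, after three of its four rounds of readings.

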